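# Snap a dry case into its nest, crack its stuck lid and hold it ajar

### The job

The flat dry case for chips is lying cocked in its metal nest: press it down firmly until it snaps under the two sprung rollers and sits level. Only then pull the clear lid up by its front tongue until the sticky seal lets go, without letting the lid fly up and without pulling the case back out of the nest. Finish still holding the lid slightly open, its front edge up about two to three centimetres, so that the pressure evens out without the chips jumping; do not let go, and leave the other things alone.

Things in the scene. Friction and masses are not known exactly. Their poses are not given: they have to be found in the camera images.
- nest: Metal work-holding nest fixed on the bench, 112 x 158 mm (x, y). Origin on the bench under its centre; x from front to rear (hinge side), y left, z up. Flat floor 26 mm up. 6 mm pins stand 51 mm before and behind the centre (front ones at y = +-40 mm, tops 36 mm up), guide blocks at the sides; the case has about 1.5 mm play.
- roller_left (a point): Sprung steel roller of the nest's left catch, 8 mm thick, 20 mm long, lying along x; this point is its middle when it is out, 34 mm above the bench. Behind it a dark housing, top 43 mm above the bench.
- roller_right (a point): The same at the right, 94 mm from the left one.
- dry_case: Flat black case, 92 x 90 mm at its 4 mm foot flange, 32 mm high with lid, about 0.5 kg. Origin at the centre of its underside, axes as the nest's. At the start its rear edge stands on the nest's floor, its front rides on both rollers, 0.17 rad nose-up. Seated it is level, origin 26 mm above the nest's and within 3 mm of it sideways. Not seated, 2 N of pull on the tongue lifts it; seated, 13 N.
- press_spot (a point): Point on top of the lid's front frame, mid width, 34 mm before the case's centre. Pushed straight down here with about 12 N (at most 17 N) the case snaps under both rollers. 58 mm above the bench once seated, about 13 mm higher before.
- lid_plate: The lid: clear plate in a grey frame, 90 x 80 x 8 mm, with a grey front tongue 28 mm wide (y), 7.5 mm thick, 38 mm long, free to be pinched across its width from above. Origin in mid tongue, 25 mm before the lid's front edge, 14 mm from the tongue's tip; shut, at (-70, 0, 28) mm in the case's frame (54 mm above the bench once seated), axes as the case's.
- lid_hinge (a point): Middle of the lid's hinge line, which lies along the case's y: at (47.5, 0, 25) mm in the case's frame, 117.5 mm behind the origin of the lid.
- lid (a joint): Opening angle of the lid in rad: 0 shut, grows as the tongue rises, up to 1.75. A bead under the lid's front is stuck behind a rubber bulb seal: it takes about 7 N (up to 10 N) up at the tongue in the first 0.03 rad, then suddenly lets go. Let go of, the lid sinks back on the bulb at about 0.08 rad, which is not open enough. At 0.27 rad the lid's front edge is up 25 mm, the lid's origin 31 mm.
- loupe: Bystander, to be left alone: the black eye loupe; origin at the centre of its underside.
- vial: Bystander, to be left alone: the small capped vial; origin at the centre of its underside.
- gel_box: Bystander, to be left alone: the small grey-lidded gel box; origin at the centre of its underside.

How it is judged:
On the way, in this order (a step that is already met when the one before it is completed fails the run):
1. the case is pressed down level in the nest, its lid still shut (angle between dry_case's own z axis and vertical below 0.035 rad and z of dry_case in the frame of nest between 0.0235 and 0.0285 m and horizontal distance between dry_case and nest below 0.006 m and value of joint lid below 0.04 rad), for 0.3 s.
2. the seal is broken while the case stays seated (angle between dry_case's own z axis and vertical below 0.035 rad and z of dry_case in the frame of nest between 0.0235 and 0.0285 m and horizontal distance between dry_case and nest below 0.006 m and value of joint lid above 0.1 rad), for 0.1 s.
At the end, for the whole second after the job is handed in: The case sits level in the nest (tilt under 0.035 rad, within 2.5 mm of the floor and 6 mm of the nest's centre); the gripper's fingers hold the lid, at rest, open by 0.14 to 0.42 rad (front edge up 13 to 38 mm) (angle between dry_case's own z axis and vertical below 0.035 rad and z of dry_case in the frame of nest between 0.0235 and 0.0285 m and horizontal distance between dry_case and nest below 0.006 m and value of joint lid between 0.14 and 0.42 rad and velocity of joint lid between -0.05 and 0.05 rad/s and contact force between the fingers and lid_plate above 0.15 N); the arm keeps its last pose, push and grip.
It fails at once if the lid flies up past 0.6 rad (value of joint lid above 0.6 rad).
It fails at once if the lid is opened while the case does not sit in the nest (value of joint lid above 0.1 rad and (angle between dry_case's own z axis and vertical above 0.06 rad or z of dry_case in the frame of nest above 0.031 m)).
It fails at once if a bystander (loupe, vial, gel box) is pushed away by more than 3 cm (distance of any of loupe, vial, gel_box from where it was at the start of the episode above 0.03 m).
It also fails if it takes over 42 s, if anything falls off the work surface, if the arm or the gripper's body presses on something with over 40 N, if the wrist force passes 120 N, or if a joint passes its speed limit or range.

### The arm

A 6-joint arm with a two-finger parallel gripper is mounted at the origin on a cart in front of the work surface, level with it; the furniture and walls round the work are solid. World frame = base frame: x ahead of the robot, y to its left, z up, the work surface at z = 0. Lengths are in m, angles in rad, forces in N, time in s.
With the tool pointing down it reaches from about 0.35 to 0.85 m from the base axis. Payload 8.1 kg.
Tool frame: the origin (TCP) lies between the finger pads; the fingertips stand 25 mm ahead of it and the grasp point (between the pads) lies 6 mm ahead of it; x points along the fingers, y is the direction in which the jaws open and shut, and the axes are right-handed (so a half turn about x gives the same grasp; the last joint's range is limited). The gripper opens to 93 mm and grips with 3 to 60 N. Pads are 15 mm wide; open, the fingers measure 128 mm over their backs; the gripper's body (75 mm by 188 mm) begins 65 mm behind the grasp point.
Start: joints at [1.162, 0.13, 1.488, -0, 1.523, -0.085], TCP at [0.191, 0.569, 0.244] pointing down, gripper open.
Joint ranges: [-2.96, 2.96], [-0.89, 2.26], [0.02, 2.5], [-1.34, 4.48], [0, 2.73], [-2.66, 2.66]. Speed limits (rad/s): [2.39, 2.39, 2.79, 3.14, 3.14, 3.14].

### API

Orientations are given as [roll, pitch, yaw] about the fixed x, y, z axes, in that order (R = Rz(yaw) Ry(pitch) Rx(roll)).
In Python, from cell import manip gives the robot as it stands.
- The arm moves only by the tool drive_tool, never from a script. Its argument "targets" is a list of rows, each a list of 6 numbers: the shift along the world's x, y, z in m, then the turn, a rotation vector about the world's x, y, z in rad. In form: [[dx, dy, dz, ax, ay, az], ...]. A call has 1 to 20 rows; each row shifts and turns the commanded pose from where the row before left it; what a row does not reach is not made up. A row lasts 1/12 s, in which the tool goes at most 41.7 mm and 7.16 degrees, less where a joint would pass 70% of its speed; a pose out of reach is approached as far as the arm can. A call is refused whole if a number of a shift passes 0.0417 or a number of a turn 0.125, either way. A call with a gripper value outside its range is refused whole. "fingers" is the opening, from 0 (shut) to 1 (fully open), set as the call begins (left out, the last holds). The fingers move at their own pace and stop on an object; "grip_force" is the grip in N (left out, the last holds). Time passes only in rows, so rows that do not move let the fingers close. It gives the time, the measured TCP pose, the force and the opening at its end, in the units of the state.
- manip.read_state(): the state, without advancing time (a new reading comes with each control period).
- manip.get_image(name): name is "scene" or "side" or "wrist"; returns the picture (480x640x3 uint8, red, green, blue); there is no depth.
- manip.camera_info(name): a dict with "vfov" (degrees; the focal length in pixels is half the picture's height over the tangent of half this angle, whatever the lens; pixels are square), "cx", "cy" (the principal point, pixels), "R" (3x3) and "t" (3): a world point X has camera coordinates R X + t; the wrist camera has in their place "T_tool_cam" (4x4, takes a point from camera to tool coordinates, whose origin is the TCP and whose axes are the tool frame's). Camera axes: x right, y down, z forward; pixel columns grow to the right and rows downward; lengths in m; the calibration is good to about 2 mm. A picture is of the moment at which its call begins: read the wrist's pose just before it. camera_info takes no time and is no camera call.
- manip.finish_job(): hands the job in, once; it reports no verdict.
The state is a dict: "t": time; "joints": joint angles; "joint_vel": joint speeds; "joint_efforts": joint torques, N m; "tool_pos": TCP position; "eef_rot": TCP orientation; "ft_force": force on the tool from outside, world axes, zero at the start; "wrist_torque": the same for the moment, N m; "width": finger opening in m.
Only numpy, scipy, OpenCV 4.12 (cv2) and the standard library are available. Lean on these libraries where they do the work, as an engineer would, in place of code of your own. Each camera call takes 0.05 s, during which the arm holds its last target.

## Working session

There is one attempt and no reset: what is moved stays moved. The work goes in short steps, Python scripts to look and compute and a tool call to move; the robot and the scene stay as the last step left them, time stands still between calls to the robot, and variables do not carry over. Pictures are saved under pics/ and viewed, and the job is handed in when it is done.

Besides the shell and the picture viewer there is one more tool, called after ">>>" by a JSON object that holds its "method" and its "body", one argument or row to a line. drive_tool: Moves the arm, as the interface text tells. Its arguments: {"type":"object","properties":{"targets":{"type":"array"},"fingers":{"type":"number"},"grip_force":{"type":"number"}},"required":["targets"]}

```bash
mkdir -p pics
cat > h.py <<'E'
from cell import manip
import cv2, numpy as np
def snap(n,f):
    im=manip.get_image(n); cv2.imwrite('pics/'+f,im[:,:,::-1]); return im
def ray(n,u,v,z):
    c=manip.camera_info(n); f=240/np.tan(np.radians(c['vfov'])/2)
    R=np.array(c['R']);t=np.array(c['t']); d=R.T@np.array([(u-c['cx'])/f,(v-c['cy'])/f,1]); o=-R.T@t
    return o+d*(z-o[2])/d[2]
def proj(n,X):
    c=manip.camera_info(n); f=240/np.tan(np.radians(c['vfov'])/2)
    p=np.array(c['R'])@np.array(X)+np.array(c['t']); return c['cx']+f*p[0]/p[2], c['cy']+f*p[1]/p[2]
E
python3 - <<'E'
from h import *
print(manip.read_state())
for n in ['scene','side','wrist']:
    print(n,manip.camera_info(n)); snap(n,n+'0.png')
E
```

```text
{'t': 0.0, 'joints': array([ 1.16160397e+00,  1.31161325e-01,  1.48926141e+00, -8.32066558e-06,
        1.52297482e+00, -8.54204343e-02]), 'joint_vel': array([-2.03894638e-03, -2.39371005e-03, -1.13936356e-03,  1.99410288e-03,
        1.03878053e-03,  8.89330433e-05]), 'joint_efforts': array([ 6.77250900e-04, -5.59826195e+01, -4.91769004e+01,  7.73149822e-02,
        3.48466937e-02, -1.40965631e-04]), 'tool_pos': array([0.19067639, 0.56835787, 0.24259711]), 'eef_rot': array([-1.65161242,  1.56899141, -1.97538394]), 'ft_force': array([0.05612637, 0.25105312, 0.45316329]), 'wrist_torque': array([-0.03195949,  0.01504956,  0.01495705]), 'width': 0.0927173692972393}
scene {'vfov': 49.1025604910111, 'cx': 312.4617482451164, 'cy': 243.64518820917922, 'R': array([[ 0.62633211, -0.7794542 , -0.01261916],
       [-0.31737688, -0.24017673, -0.91738054],
       [ 0.71202529,  0.57858991, -0.39781114]]), 't': array([-0.37546449,  0.24055174,  0.64579128])}
side {'vfov': 47.95475520405066, 'cx': 311.4265285807052, 'cy': 233.6582731700191, 'R': array([[ 0.92747467,  0.37368029, -0.01240056],
       [ 0.23382602, -0.60559819, -0.76064198],
       [-0.29174667,  0.7025766 , -0.64905316]]), 't': array([-0.5173102 , -0.10795857,  1.08747241])}
wrist {'vfov': 61.95780414599239, 'cx': 312.38365075870666, 'cy': 244.08602404670637, 'T_tool_cam': array([[ 1.84621035e-03, -2.82013711e-01,  9.59408598e-01,
        -1.40897454e-01],
       [ 9.99998296e-01,  5.21364185e-04, -1.77106539e-03,
         1.14482297e-03],
       [-7.36558414e-07,  9.59410233e-01,  2.82014193e-01,
        -7.93546575e-02],
       [ 0.00000000e+00,  0.00000000e+00,  0.00000000e+00,
         1.00000000e+00]])}
```

View pics/scene0.png

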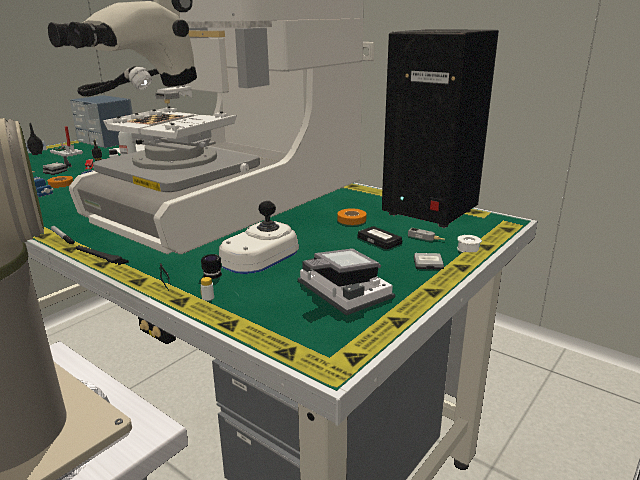

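View pics/side0.png

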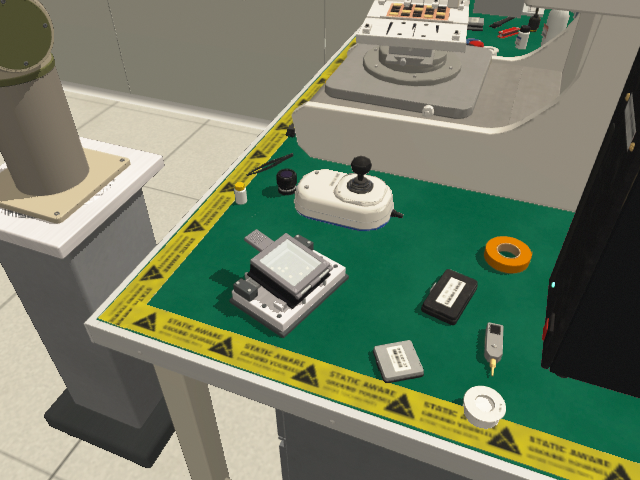

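View pics/wrist0.png

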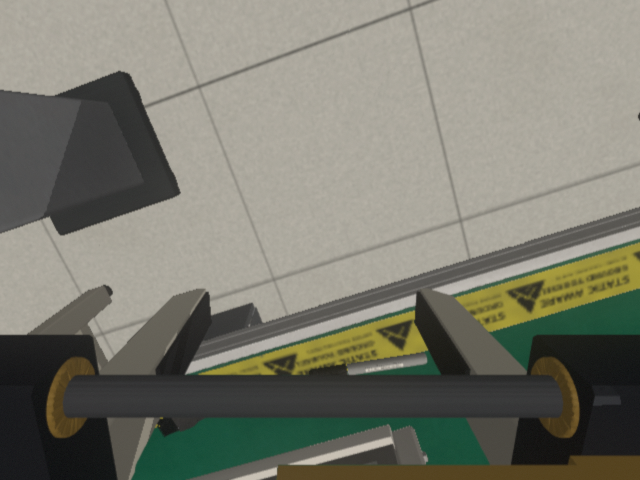

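Run:
```python
import cv2
a=cv2.imread('pics/side0.png')[220:340,220:360]; cv2.imwrite('pics/s1.png',cv2.resize(a,None,fx=5,fy=5,interpolation=cv2.INTER_CUBIC))
a=cv2.imread('pics/scene0.png')[235:325,285:405]; cv2.imwrite('pics/c1.png',cv2.resize(a,None,fx=6,fy=6,interpolation=cv2.INTER_CUBIC))
from h import *
for p in [(273,267),(288,290)]: print(ray('side',*p,0.04))
print(ray('scene',345,280,0.04))
```

```text
[ 0.53717522 -0.1058279   0.04      ]
[ 0.57835898 -0.14192899  0.04      ]
[ 0.53443949 -0.12732898  0.04      ]
```

View pics/s1.png

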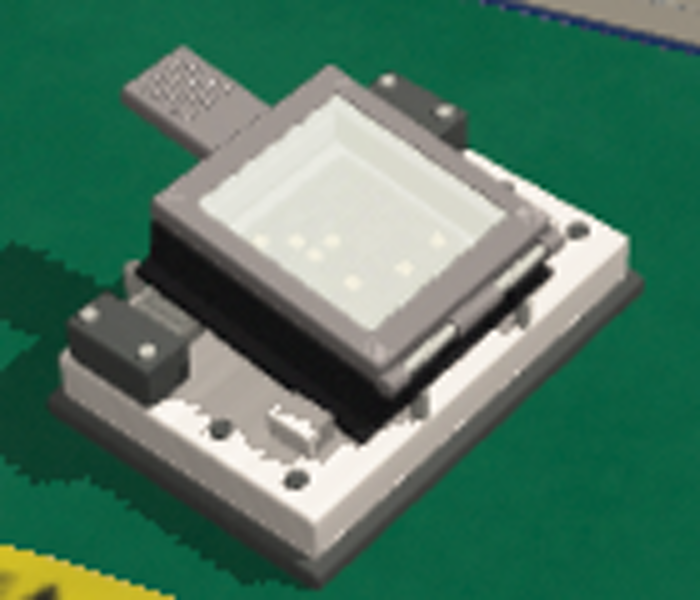

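View pics/c1.png

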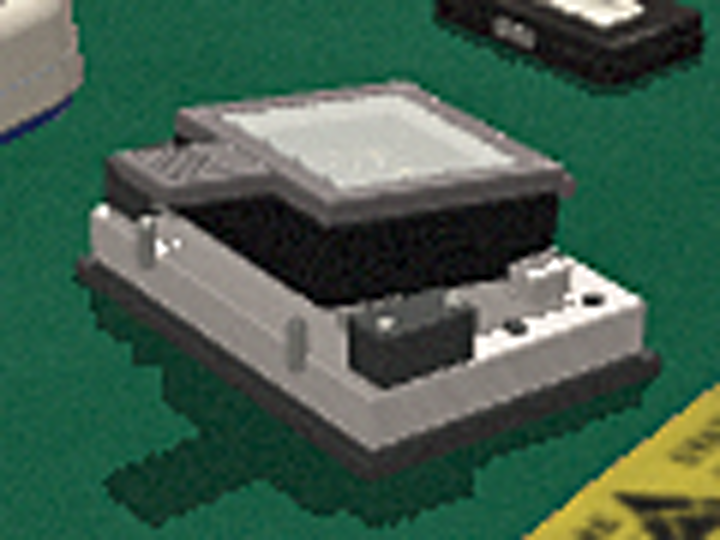

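Run:
```python
from h import *
S=lambda u,v,z:ray('side',220+u/5,220+v/5,z)
C=lambda u,v,z:ray('scene',285+u/6,235+v/6,z)
fr,rr,rl=[S(*p,0.0) for p in [(50,405),(318,586),(645,284)]]
print('side fr rr rl',fr,rr,rl,np.linalg.norm(rr-fr),np.linalg.norm(rl-rr),'ctr',(fr+rl)/2)
y=rl-rr; print('yaw',np.degrees(np.arctan2(-y[0],y[1])), np.degrees(np.arctan2(*(rr-fr)[1::-1])))
fr2,fl2,rr2=[C(*p,0.0) for p in [(375,475),(78,268),(660,358)]]
print('scene fr fl rr',fr2,fl2,rr2,np.linalg.norm(fl2-fr2),np.linalg.norm(rr2-fr2),'ctr',(fl2+rr2)/2)
y=fl2-fr2; print('yaw',np.degrees(np.arctan2(-y[0],y[1])),np.degrees(np.arctan2(*(rr2-fr2)[1::-1])))
# housings top outer corners, tongue tip
print('tongue tip side',S(182,46,.08),S(122,95,.08)); print('tongue scene',C(108,155,.08),C(155,195,.08))
for n,p in dict(loupe=(287,190),vial=(240,200),gel=(398,370)).items(): print(n,ray('side',*p,0.0))
```

```text
side fr rr rl [ 0.48748138 -0.16145763  0.        ] [ 0.59328718 -0.19540964  0.        ] [ 0.64123502 -0.04534201  0.        ] 0.11111978965108789 0.15754139118093718 ctr [ 0.5643582  -0.10339982  0.        ]
yaw -17.719107768024166 -17.79090942670664
scene fr fl rr [ 0.49616984 -0.16053773  0.        ] [ 0.54296301 -0.00913083  0.        ] [ 0.60571354 -0.18991826  0.        ] 0.1584728739299249 0.1134153295553554 ctr [ 0.57433827 -0.09952454  0.        ]
yaw -17.174064972319 -15.013847125506349
tongue tip side [ 0.49711727 -0.07538205  0.08      ] [ 0.49040369 -0.10280809  0.08      ]
tongue scene [ 0.48594301 -0.07128949  0.08      ] [ 0.47361775 -0.09886549  0.08      ]
loupe [0.45142433 0.13653259 0.        ]
vial [0.38081435 0.07473745 0.        ]
gel [ 0.7609042  -0.18990013  0.        ]
```

Run:
```python
from h import *
from scipy.spatial.transform import Rotation as Ro
s=manip.read_state(); R=Ro.from_euler('xyz',s['eef_rot']).as_matrix(); print(R.round(3))
print('jaw az',np.degrees(np.arctan2(R[1,1],R[0,1])), 'toolz az',np.degrees(np.arctan2(R[1,2],R[0,2])))
for p in [(300,130),(430,130),(560,110)]: print(ray('side',*p,0.08))
print(ray('side',275,125,0.0))
```

```text
[[-0.001  0.318  0.948]
 [-0.001  0.948 -0.318]
 [-1.    -0.001 -0.   ]]
jaw az 71.44923020737836 toolz az -18.550779804809025
[0.44146113 0.23074502 0.08      ]
[0.68112542 0.32127817 0.08      ]
[0.91389679 0.49727392 0.08      ]
[0.32173885 0.36055791 0.        ]
```

>>> {"method": "drive_tool", "body": {
  "targets": [
    [0.008,-0.027,0,0,0,0],
    [0.008,-0.027,0,0,0,0],
    [0.008,-0.027,0,0,0,0],
    [0.008,-0.027,0,0,0,0],
    [0.008,-0.027,0,0,0,0],
    [0.008,-0.027,0,0,0,0],
    [0.008,-0.027,0,0,0,0],
    [0.008,-0.027,0,0,0,0],
    [0.008,-0.027,0,0,0,0],
    [0.008,-0.027,0,0,0,0],
    [0.008,-0.027,0,0,0,0],
    [0.008,-0.027,0,0,0,0]
  ],
  "fingers": 0,
  "grip_force": 15
}}

```text
t: 1.15
tool_pos: [0.2868, 0.2435, 0.2434]
eef_rot: [-1.538, 1.571, -1.861]
ft_force: [0.5, 0.6, -0.2]
width: 0.0174
```

>>> {"method": "drive_tool", "body": {
  "targets": [
    [0.0176,-0.0241,0,0,0,0],
    [0.0176,-0.0241,0,0,0,0],
    [0.0176,-0.0241,0,0,0,0],
    [0.0176,-0.0241,0,0,0,0],
    [0.0176,-0.0241,0,0,0,0],
    [0.0176,-0.0241,0,0,0,0],
    [0.0176,-0.0241,0,0,0,0],
    [0.0176,-0.0241,0,0,0,0],
    [0.0176,-0.0241,0,0,0,0],
    [0.0176,-0.0241,0,0,0,0],
    [0.0176,-0.0241,0,0,0,0],
    [0.0176,-0.0241,0,0,0,0],
    [0.0176,-0.0241,0,0,0,0],
    [0.0176,-0.0241,0,0,0,0],
    [0,0,0,0,0,0],
    [0,0,0,0,0,0],
    [0,0,0,0,0,0]
  ]
}}

```text
t: 2.57
tool_pos: [0.5328, -0.0923, 0.2431]
eef_rot: [2.964, 1.569, 2.639]
ft_force: [-0.2, -0.5, -0.1]
width: 0.0004
```

```bash
cat >> h.py <<'E'
from scipy.spatial.transform import Rotation as Ro
def wray(s,u,v,z):
    c=manip.camera_info('wrist'); f=240/np.tan(np.radians(c['vfov'])/2)
    R=Ro.from_euler('xyz',s['eef_rot']).as_matrix(); T=np.array(c['T_tool_cam'])
    d=R@T[:3,:3]@np.array([(u-c['cx'])/f,(v-c['cy'])/f,1]); o=R@T[:3,3]+s['tool_pos']
    return o+d*(z-o[2])/d[2]
E
python3 - <<'E'
from h import *
s=manip.read_state(); print(s); snap('wrist','w1.png')
E
```

```text
{'t': 2.5667, 'joints': array([-2.66546828e-01, -2.82965806e-02,  1.65329961e+00,  3.35084238e-04,
        1.51798249e+00, -1.51313495e+00]), 'joint_vel': array([ 0.01751662, -0.02353133,  0.01023214, -0.00047856, -0.00113501,
       -0.0008855 ]), 'joint_efforts': array([-9.12115127e-01, -4.68154979e+01, -4.94970095e+01, -1.03700249e-01,
       -5.74553182e-03, -3.60263593e-02]), 'tool_pos': array([ 0.53282312, -0.09228765,  0.24310278]), 'eef_rot': array([2.96350339, 1.56936383, 2.63927727]), 'ft_force': array([-0.15962902, -0.48408339, -0.07904165]), 'wrist_torque': array([ 0.01793289, -0.03224579,  0.00230457]), 'width': 0.0004187793664737135}
```

View pics/w1.png

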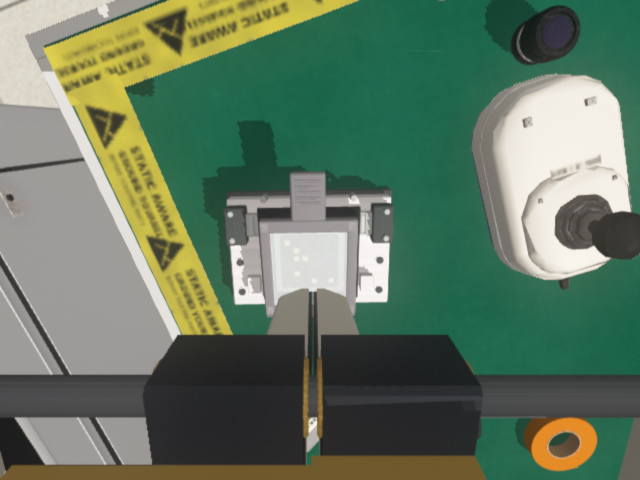

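Run:
```python
import cv2
a=cv2.imread('pics/w1.png')[160:315,215:405]; cv2.imwrite('pics/w1c.png',cv2.resize(a,None,fx=4,fy=4,interpolation=cv2.INTER_CUBIC))
```

```text
(no output)
```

View pics/w1c.png

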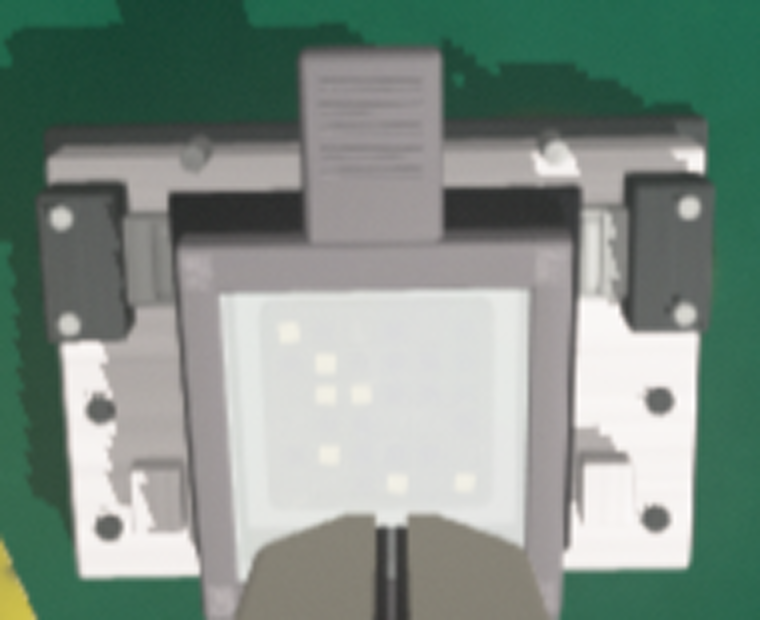

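Run:
```python
from h import *
s=manip.read_state()
W=lambda u,v,z:wray(s,215+u/4,160+v/4,z)
def show(n,a,b):
    d=b-a; print(n,a.round(4),b.round(4),'len',np.linalg.norm(d).round(4),'mid',((a+b)/2).round(4),'yaw',np.degrees(np.arctan2(-d[0],d[1])).round(2))
show('pins',W(196,146,.036),W(554,146,.036))
show('base front bottom',W(48,130,.0),W(706,120,.0))
show('tip',W(302,48,.08),W(441,48,.08))
show('lid front',W(180,245,.073),W(576,240,.073))
show('frame inner',W(220,291,.071),W(528,290,.071))
show('housing top outer front',W(38,195,.043),W(714,178,.043))
show('housing top outer rear',W(50,340,.043),W(708,328,.043))
show('rollers',W(152,258,.038),W(603,252,.038))
show('screw L/R rear plate holes',W(109,527,.026),W(655,518,.026))
```

```text
pins [ 0.4999 -0.125   0.036 ] [ 0.5249 -0.0506  0.036 ] len 0.0785 mid [ 0.5124 -0.0878  0.036 ] yaw -18.52
base front bottom [ 0.4893 -0.1637  0.    ] [ 0.5374 -0.0125  0.    ] len 0.1587 mid [ 0.5133 -0.0881  0.    ] yaw -17.65
tip [ 0.4836 -0.0921  0.08  ] [ 0.4919 -0.0673  0.08  ] len 0.0262 mid [ 0.4877 -0.0797  0.08  ] yaw -18.52
lid front [ 0.5131 -0.1287  0.073 ] [ 0.5372 -0.0535  0.073 ] len 0.079 mid [ 0.5252 -0.0911  0.073 ] yaw -17.77
frame inner [ 0.525  -0.1248  0.071 ] [ 0.5446 -0.0656  0.071 ] len 0.0624 mid [ 0.5348 -0.0952  0.071 ] yaw -18.32
housing top outer front [ 0.4982 -0.1601  0.043 ] [ 0.5412 -0.0201  0.043 ] len 0.1464 mid [ 0.5197 -0.0901  0.043 ] yaw -17.05
housing top outer rear [ 0.5295 -0.1699  0.043 ] [ 0.5733 -0.0303  0.043 ] len 0.1464 mid [ 0.5514 -0.1001  0.043 ] yaw -17.42
rollers [ 0.5201 -0.1428  0.038 ] [ 0.5507 -0.0472  0.038 ] len 0.1003 mid [ 0.5354 -0.095   0.038 ] yaw -17.73
screw L/R rear plate holes [ 0.5815 -0.1792  0.026 ] [ 0.6211 -0.0533  0.026 ] len 0.132 mid [ 0.6013 -0.1163  0.026 ] yaw -17.48
```

>>> {"method": "drive_tool", "body": {
  "targets": [
    [0.0026,-0.0026,-0.016,0,0,0.014],
    [0,0,-0.02,0,0,0],
    [0,0,-0.02,0,0,0],
    [0,0,-0.02,0,0,0],
    [0,0,-0.02,0,0,0],
    [0,0,-0.02,0,0,0],
    [0,0,-0.012,0,0,0],
    [0,0,-0.008,0,0,0],
    [0,0,-0.004,0,0,0],
    [0,0,0,0,0,0],
    [0,0,0,0,0,0]
  ]
}}

```text
t: 3.53
tool_pos: [0.5364, -0.0951, 0.1046]
eef_rot: [0.05, 1.57, -0.259]
ft_force: [0.2, -0.3, 0.7]
width: 0.0005
```

Run:
```python
from h import *
s=manip.read_state(); print(s['tool_pos'],s['ft_force'],s['wrist_torque']); snap('side','s2.png'); snap('wrist','w2.png')
a=cv2.imread('pics/s2.png')[180:340,200:380]; cv2.imwrite('pics/s2c.png',cv2.resize(a,None,fx=4,fy=3.7,interpolation=cv2.INTER_CUBIC))
```

```text
[ 0.53643515 -0.09514129  0.10459364] [ 0.19114697 -0.29838751  0.71419281] [-0.01026674 -0.03108688 -0.03166116]
```

View pics/s2c.png

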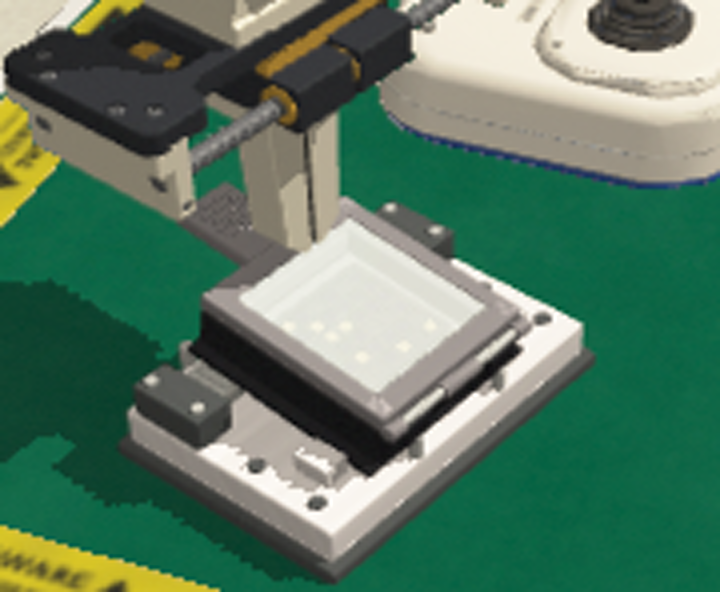

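View pics/w2.png

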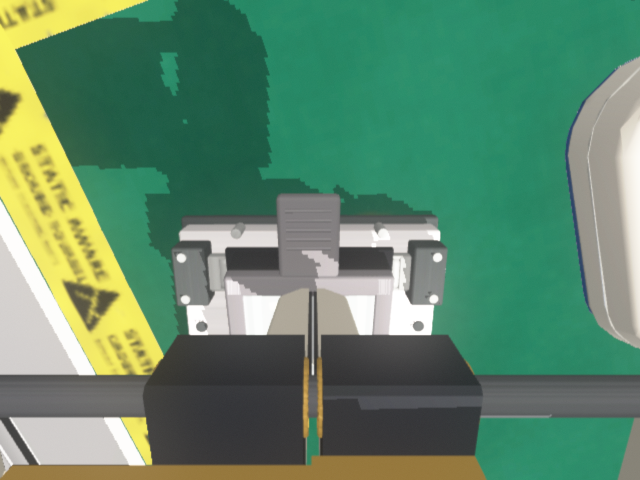

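>>> {"method": "drive_tool", "body": {
  "targets": [
    [0,0,-0.002,0,0,0],
    [0,0,-0.002,0,0,0],
    [0,0,-0.002,0,0,0],
    [0,0,-0.002,0,0,0],
    [0,0,0,0,0,0]
  ]
}}

```text
t: 4.05
tool_pos: [0.5357, -0.0951, 0.0952]
eef_rot: [-3.121, 1.57, 2.853]
ft_force: [0.9, 0.1, -0.2]
width: 0.0005
```

>>> {"method": "drive_tool", "body": {
  "targets": [
    [-0.0005,0,-0.0015,0,0,0],
    [-0.0005,0,-0.0015,0,0,0],
    [0,0,0,0,0,0]
  ]
}}

```text
t: 4.3
tool_pos: [0.5348, -0.0951, 0.0927]
eef_rot: [1.695, 1.571, 1.385]
ft_force: [-0.5, -0.1, 0.6]
width: 0.0006
```

>>> {"method": "drive_tool", "body": {
  "targets": [
    [-0.0005,0,-0.0015,0,0,0],
    [-0.0005,0,-0.0015,0,0,0],
    [0,0,0,0,0,0]
  ]
}}

```text
t: 4.55
tool_pos: [0.5334, -0.0951, 0.089]
eef_rot: [-3.004, 1.57, 2.969]
ft_force: [0.3, 0.3, -0.4]
width: 0.0005
```

Run:
```python
from h import *
s=manip.read_state(); print(s['tool_pos'],s['ft_force'],s['wrist_torque']); snap('side','s3.png'); snap('wrist','w3.png');snap('scene','c3.png')
a=cv2.imread('pics/s3.png')[180:340,200:380]; a=cv2.resize(a,None,fx=3,fy=3,interpolation=cv2.INTER_CUBIC)
b=cv2.imread('pics/c3.png')[200:330,280:410]; b=cv2.resize(b,(260*2-260+0,480)) if 0 else cv2.resize(b,(480,480),interpolation=cv2.INTER_CUBIC)
cv2.imwrite('pics/s3c.png',a);cv2.imwrite('pics/c3c.png',b)
```

```text
[ 0.53338814 -0.09512188  0.0889585 ] [ 0.33174037  0.34408127 -0.41942657] [-0.00371942 -0.00149274  0.03254294]
```

View pics/s3c.png

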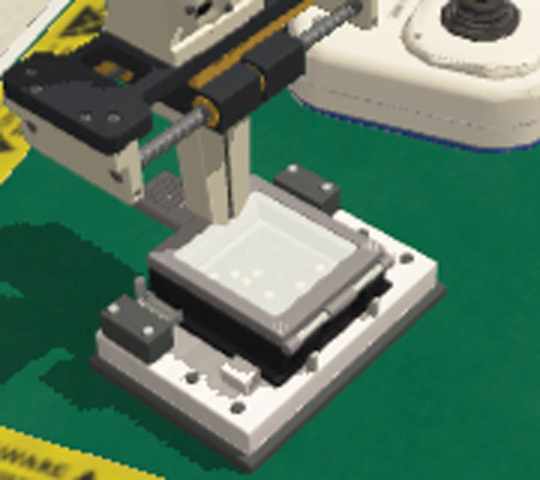

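View pics/c3c.png

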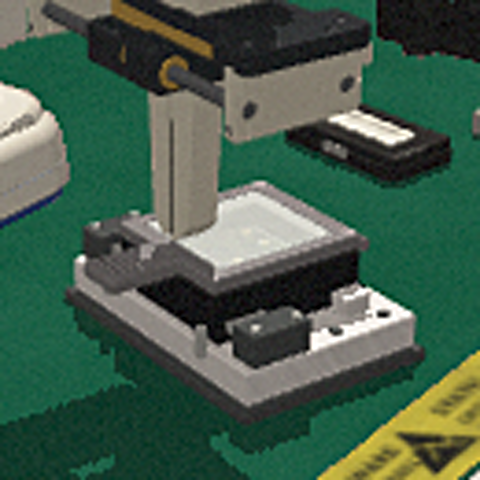

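>>> {"method": "drive_tool", "body": {
  "targets": [
    [0,0,-0.0015,0,0,0],
    [0,0,-0.0015,0,0,0],
    [0,0,0,0,0,0]
  ]
}}

```text
t: 4.95
tool_pos: [0.5337, -0.0951, 0.0862]
eef_rot: [-3.089, 1.57, 2.884]
ft_force: [-0.1, 0.0, -0.4]
width: 0.0005
```

>>> {"method": "drive_tool", "body": {
  "targets": [
    [0,0,-0.0015,0,0,0],
    [0,0,-0.0015,0,0,0],
    [0,0,0,0,0,0]
  ]
}}

```text
t: 5.2
tool_pos: [0.5336, -0.0951, 0.0832]
eef_rot: [-3.084, 1.57, 2.889]
ft_force: [-1.2, 1.2, 0.9]
width: 0.0006
```

Now at about the seated height; continue to firm contact.

>>> {"method": "drive_tool", "body": {
  "targets": [
    [0,0,-0.001,0,0,0],
    [0,0,0,0,0,0],
    [0,0,0,0,0,0]
  ]
}}

```text
t: 5.45
tool_pos: [0.5339, -0.0952, 0.0828]
eef_rot: [-0.142, 1.571, -0.452]
ft_force: [-0.5, -0.1, 2.7]
width: 0.0007
```

>>> {"method": "drive_tool", "body": {
  "targets": [
    [0,0,-0.001,0,0,0],
    [0,0,0,0,0,0],
    [0,0,0,0,0,0]
  ]
}}

```text
t: 5.7
tool_pos: [0.534, -0.0952, 0.0826]
eef_rot: [-0.304, 1.571, -0.614]
ft_force: [-4.1, 1.4, 9.8]
width: 0.0003
```

>>> {"method": "drive_tool", "body": {
  "targets": [
    [0,0,-0.001,0,0,0],
    [0,0,0,0,0,0],
    [0,0,0,0,0,0]
  ]
}}

```text
t: 5.95
tool_pos: [0.534, -0.0952, 0.0824]
eef_rot: [-0.776, 1.571, -1.086]
ft_force: [-9.2, 2.4, 17.2]
width: 0.0004
```

Run:
```python
from h import *
s=manip.read_state(); print(s['tool_pos'],s['ft_force'],s['wrist_torque']); snap('side','s4.png'); snap('scene','c4.png')
a=cv2.imread('pics/s4.png')[220:340,220:360]; a=cv2.resize(a,None,fx=5,fy=5,interpolation=cv2.INTER_CUBIC)
b=cv2.imread('pics/c4.png')[235:325,285:405]; b=cv2.resize(b,None,fx=6,fy=6,interpolation=cv2.INTER_CUBIC)
cv2.imwrite('pics/s4c.png',a);cv2.imwrite('pics/c4c.png',b)
```

```text
[ 0.53400307 -0.09517928  0.08243171] [-9.18321135  2.3870781  17.21283747] [0.49310126 1.7064667  0.03833345]
```

View pics/s4c.png

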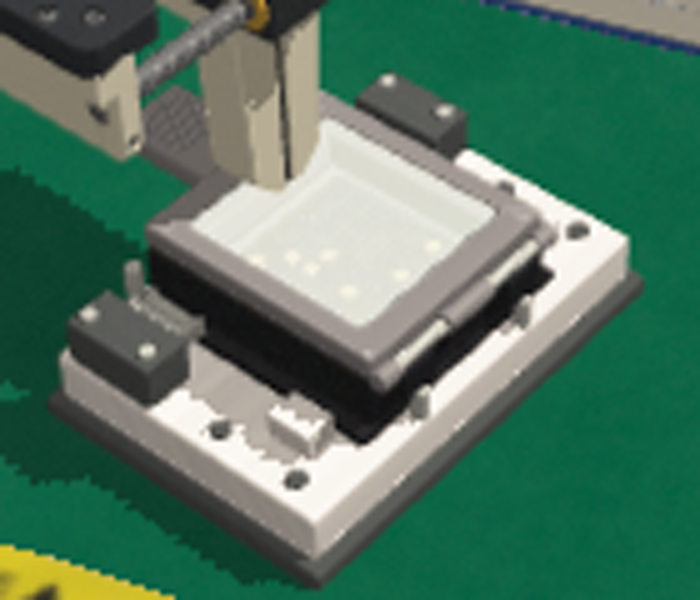

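View pics/c4c.png

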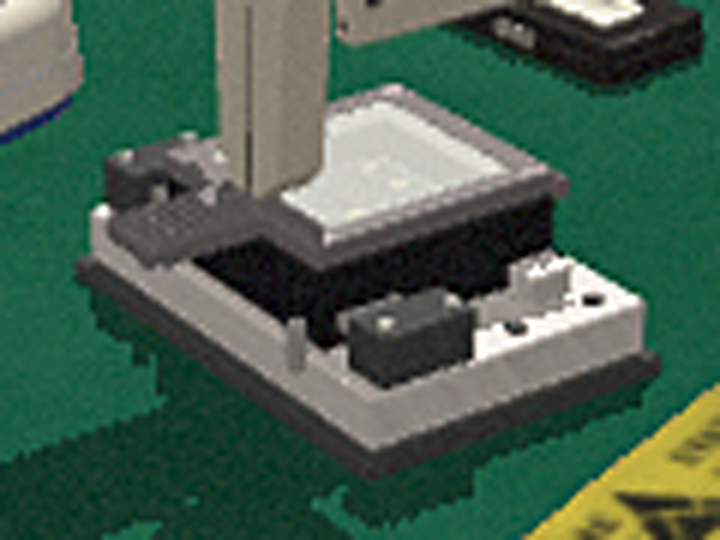

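Run:
```python
from h import *
def tri(a,b):
    ls=[]
    for n,(u,v) in (('side',a),('scene',b)):
        p0=ray(n,u,v,0.0);p1=ray(n,u,v,0.3);d=p1-p0;ls.append((p0,d/np.linalg.norm(d)))
    A=sum(np.eye(3)-np.outer(d,d) for p,d in ls); B=sum((np.eye(3)-np.outer(d,d))@p for p,d in ls)
    X=np.linalg.solve(A,B); return X, [np.linalg.norm(np.cross(X-p,d)) for p,d in ls]
S=lambda u,v:(220+u/5,220+v/5); C=lambda u,v:(285+u/6,235+v/6)
for n,a,b in [('base FR',(50,405),(375,475)),('base RR',(318,586),(660,358)),('lid FR',(150,230),(325,242)),('lid RR',(368,362),(566,184)),
 ('hous FR',(72,325),(352,318)),('hous RR',(185,362),(470,306))]:
    X,r=tri(S(*a),C(*b)); print(n,X.round(4),np.round(r,4))
print('start')
for n,a,b in [('lid FR',(155,205),(325,190)),('lid RR',(385,380),(570,184))]:
    X,r=tri(S(*a),C(*b)); print(n,X.round(4),np.round(r,4))
```

```text
base FR [ 0.4899 -0.1649  0.0046] [0. 0.]
base RR [ 0.5949 -0.1974  0.0058] [0.0018 0.0018]
lid FR [ 0.5125 -0.1313  0.0582] [0.0013 0.0013]
lid RR [ 0.595  -0.1591  0.0558] [0.0017 0.0017]
hous FR [ 0.4985 -0.1554  0.0428] [0.0065 0.0065]
hous RR [ 0.5379 -0.1634  0.039 ] [0.001 0.001]
start
lid FR [ 0.5155 -0.1306  0.0717] [0.0034 0.0034]
lid RR [ 0.6002 -0.1586  0.0523] [0.0001 0.0001]
```

>>> {"method": "drive_tool", "body": {
  "targets": [
    [0,0,0.003,0,0,0],
    [0,0,0.006,0,0,0],
    [0,0,0.02,0,0,0],
    [0,0,0.03,0,0,0],
    [0,0,0.03,0,0,0],
    [0,0,0.02,0,0,0],
    [0,0,0,0,0,0],
    [0,0,0,0,0,0],
    [0,0,0,0,0,0]
  ],
  "fingers": 0.6
}}

```text
t: 6.8
tool_pos: [0.5335, -0.0951, 0.1888]
eef_rot: [-3.096, 1.57, 2.877]
ft_force: [0.2, -0.0, -0.4]
width: 0.0539
```

Run:
```python
from h import *
s=manip.read_state(); print(s['tool_pos'],s['ft_force'],s['wrist_torque']); im=snap('wrist','w5.png'); snap('side','s5.png'); 
a=cv2.imread('pics/s5.png')[220:340,220:360]; a=cv2.resize(a,None,fx=5,fy=5,interpolation=cv2.INTER_CUBIC)
cv2.imwrite('pics/s5c.png',a)
```

```text
[ 0.53346908 -0.09505785  0.188783  ] [ 0.23049347 -0.02575199 -0.36879199] [-0.05836949 -0.00121367 -0.02277921]
```

View pics/s5c.png

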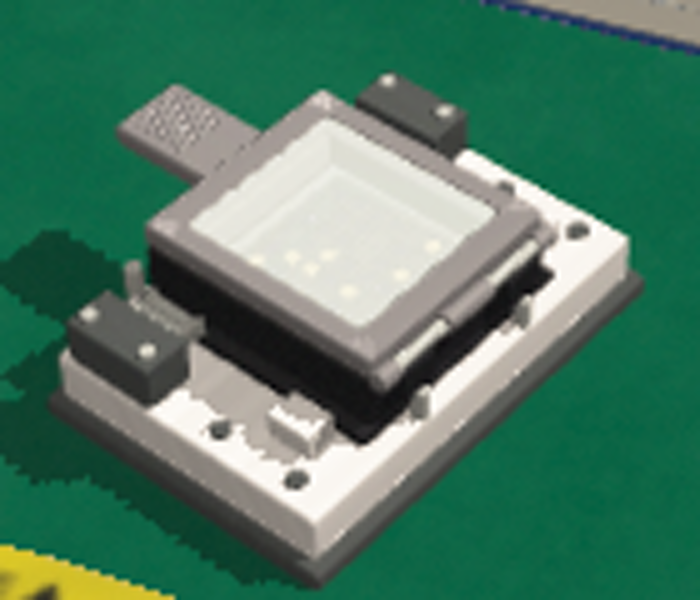

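View pics/w5.png

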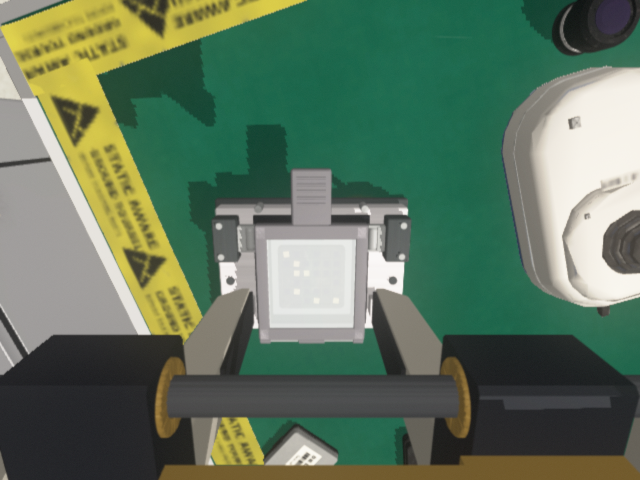

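Run:
```python
from h import *
s=manip.read_state()
im=cv2.imread('pics/w5.png')[155:260,240:390]; cv2.imwrite('pics/w5c.png',cv2.resize(im,None,fx=5,fy=5,interpolation=cv2.INTER_CUBIC))
a,b=wray(s,292,169.5,.058),wray(s,330.5,169.5,.058); print(a,b,np.linalg.norm(a-b),(a+b)/2)
c,d=wray(s,257,226,.058),wray(s,367,226,.058); print(c,d,np.linalg.norm(c-d),(c+d)/2)
R=Ro.from_euler('xyz',s['eef_rot']).as_matrix(); print(R.round(3), np.degrees(np.arctan2(R[1,1],R[0,1])))
```

```text
[ 0.4792475  -0.09140665  0.058     ] [ 0.48710116 -0.06685686  0.058     ] 0.025775419188027292 [ 0.48317433 -0.07913175  0.058     ]
[ 0.5086869  -0.12702348  0.058     ] [ 0.53201495 -0.05403002  0.058     ] 0.07663056110957864 [ 0.52035093 -0.09052675  0.058     ]
[[-0.003  0.305  0.952]
 [ 0.001  0.952 -0.305]
 [-1.    -0.    -0.003]] 72.24869926761974
```

View pics/w5c.png

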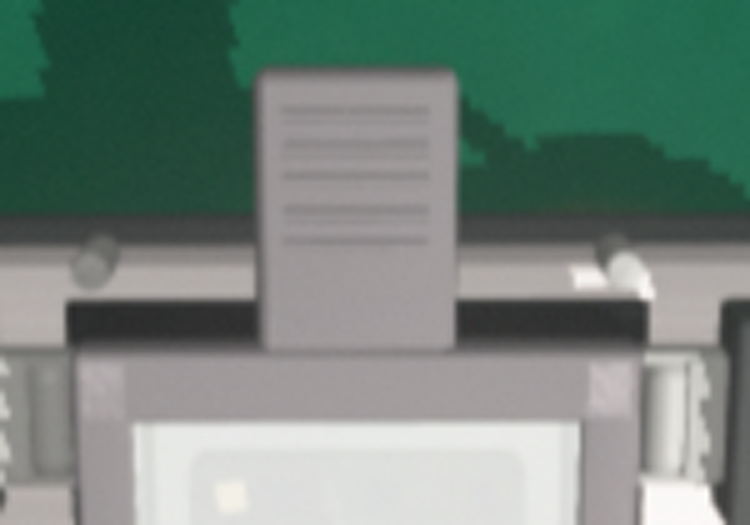

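>>> {"method": "drive_tool", "body": {
  "targets": [
    [-0.0184,0.006,0,0,0,0],
    [-0.0184,0.006,0,0,0,0],
    [0,0,-0.02,0,0,0],
    [0,0,-0.02,0,0,0],
    [0,0,-0.025,0,0,0],
    [0,0,-0.02,0,0,0],
    [0,0,-0.02,0,0,0],
    [0,0,-0.014,0,0,0],
    [0,0,-0.009,0,0,0],
    [0,0,0,0,0,0],
    [0,0,0,0,0,0]
  ]
}}

```text
t: 7.82
tool_pos: [0.4964, -0.083, 0.0609]
eef_rot: [-3.116, 1.569, 2.858]
ft_force: [-0.3, -0.1, 0.6]
width: 0.0558
```

Run:
```python
from h import *
s=manip.read_state(); print(s['tool_pos'],s['ft_force'],s['width']); snap('wrist','w6.png'); snap('scene','c6.png')
b=cv2.imread('pics/c6.png')[215:325,270:405]; cv2.imwrite('pics/c6c.png',cv2.resize(b,None,fx=5,fy=5,interpolation=cv2.INTER_CUBIC))
```

```text
[ 0.49639463 -0.08296611  0.06091832] [-0.25195078 -0.07180286  0.58681292] 0.055774168173246805
```

View pics/c6c.png

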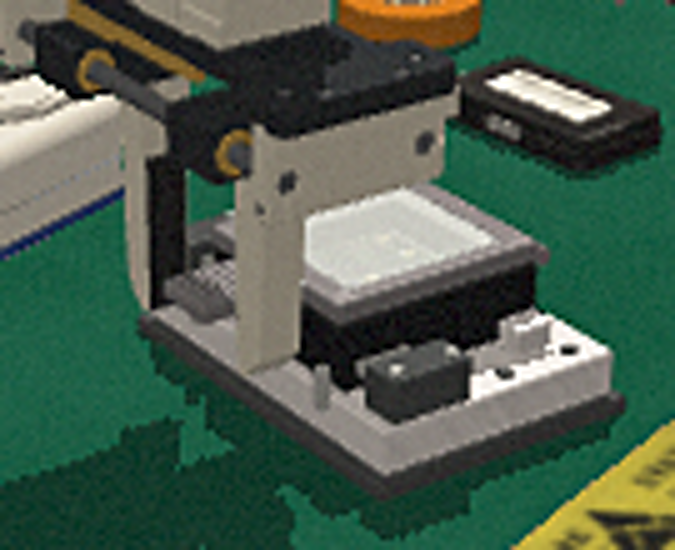

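View pics/w6.png

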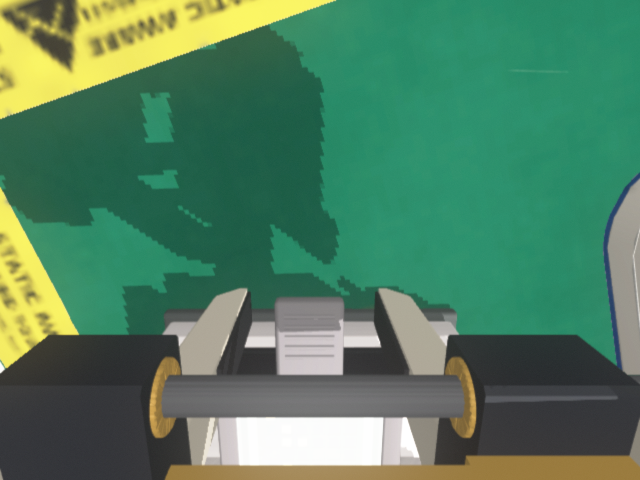

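>>> {"method": "drive_tool", "body": {
  "targets": [
    [0,0,0,0,0,0],
    [0,0,0,0,0,0],
    [0,0,0,0,0,0],
    [0,0,0,0,0,0],
    [0,0,0,0,0,0],
    [0,0,0,0,0,0],
    [0,0,0,0,0,0],
    [0,0,0,0,0,0]
  ],
  "fingers": 0,
  "grip_force": 25
}}

```text
t: 8.58
tool_pos: [0.4972, -0.0834, 0.0619]
eef_rot: [-0.563, 1.57, -0.873]
ft_force: [-0.9, -1.2, 2.7]
width: 0.0276
```

>>> {"method": "drive_tool", "body": {
  "targets": [
    [0,0,0.001,0.0026,0.0081,0],
    [0,0,0,0,0,0],
    [0,0,0,0,0,0]
  ]
}}

```text
t: 8.83
tool_pos: [0.4972, -0.0833, 0.0625]
eef_rot: [-3.139, 1.562, 2.835]
ft_force: [2.0, -2.3, -1.0]
width: 0.0276
```

>>> {"method": "drive_tool", "body": {
  "targets": [
    [0,0,0.001,0.0026,0.0081,0],
    [0,0,0,0,0,0],
    [0,0,0,0,0,0]
  ]
}}

```text
t: 9.08
tool_pos: [0.4969, -0.0831, 0.0633]
eef_rot: [3.14, 1.553, 2.83]
ft_force: [1.1, -1.2, -4.1]
width: 0.0279
```

>>> {"method": "drive_tool", "body": {
  "targets": [
    [0,0,0.001,0.0026,0.0081,0],
    [0,0,0,0,0,0],
    [0,0,0,0,0,0]
  ]
}}

```text
t: 9.33
tool_pos: [0.4969, -0.0832, 0.0643]
eef_rot: [-3.138, 1.545, 2.836]
ft_force: [2.6, -1.7, -7.6]
width: 0.0278
```

>>> {"method": "drive_tool", "body": {
  "targets": [
    [0,0,0.0007,0.0018,0.0057,0],
    [0,0,0,0,0,0],
    [0,0,0,0,0,0]
  ]
}}

```text
t: 9.58
tool_pos: [0.4969, -0.0832, 0.0653]
eef_rot: [-3.138, 1.539, 2.835]
ft_force: [2.2, -1.8, -5.5]
width: 0.0278
```

>>> {"method": "drive_tool", "body": {
  "targets": [
    [0.0001,0,0.001,0.0026,0.0081,0],
    [0,0,0,0,0,0],
    [0.0001,0,0.001,0.0026,0.0081,0],
    [0,0,0,0,0,0]
  ]
}}

```text
t: 9.92
tool_pos: [0.497, -0.0831, 0.0677]
eef_rot: [3.141, 1.521, 2.831]
ft_force: [-3.2, -0.2, 0.3]
width: 0.0277
```

>>> {"method": "drive_tool", "body": {
  "targets": [
    [0.0001,0,0.001,0.0026,0.0081,0],
    [0,0,0,0,0,0],
    [0.0001,0,0.001,0.0026,0.0081,0],
    [0,0,0,0,0,0]
  ]
}}

```text
t: 10.25
tool_pos: [0.4975, -0.0832, 0.0697]
eef_rot: [-3.141, 1.504, 2.832]
ft_force: [-4.6, -1.6, 4.4]
width: 0.0278
```

Run:
```python
from h import *
s=manip.read_state(); print(s['tool_pos'],s['ft_force'],s['wrist_torque'],s['width']); snap('side','s7.png'); snap('scene','c7.png')
b=cv2.imread('pics/c7.png')[215:325,270:405]; cv2.imwrite('pics/c7c.png',cv2.resize(b,None,fx=5,fy=5,interpolation=cv2.INTER_CUBIC))
a=cv2.imread('pics/s7.png')[220:340,220:360]; cv2.imwrite('pics/s7c.png',cv2.resize(a,None,fx=5,fy=5,interpolation=cv2.INTER_CUBIC))
```

```text
[ 0.49745804 -0.08319165  0.06972918] [-4.59301986 -1.61120339  4.44893053] [-0.19513054  0.8394339  -0.13058469] 0.027757568140511526
```

View pics/c7c.png

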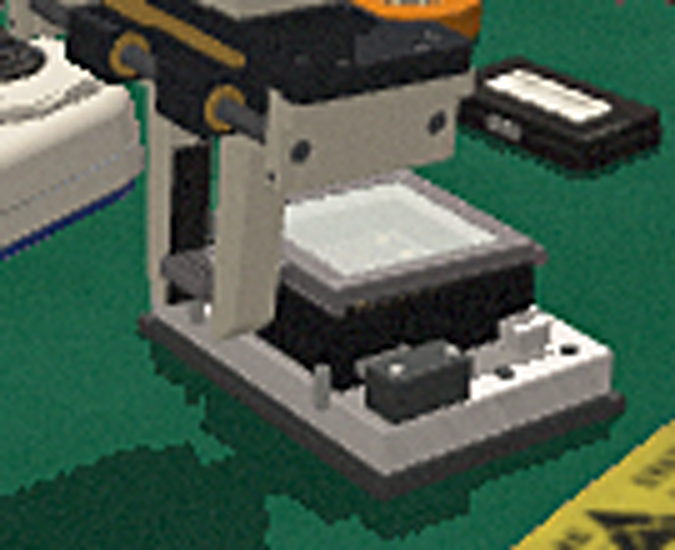

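View pics/s7c.png

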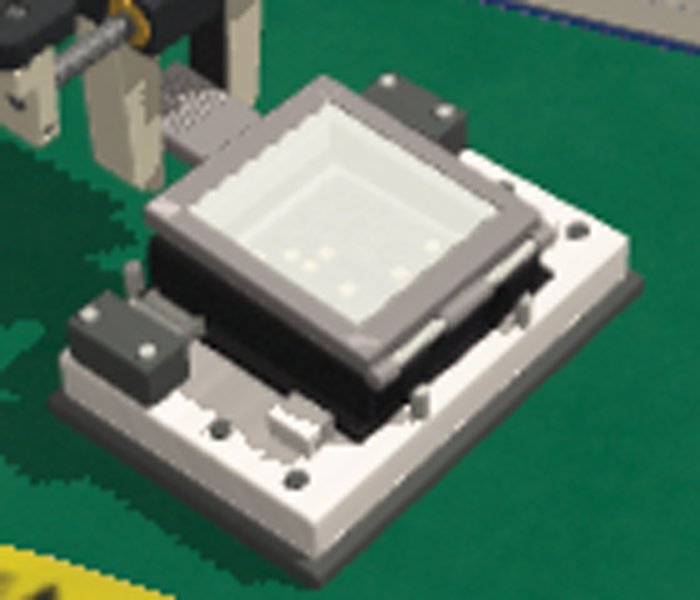

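>>> {"method": "drive_tool", "body": {
  "targets": [
    [-0.0004,0.0001,0.001,0.0026,0.0081,0],
    [0,0,0,0,0,0],
    [0,0,0.001,0.0026,0.0081,0],
    [0,0,0.001,0.0026,0.0081,0],
    [0,0,0,0,0,0],
    [0,0,0,0,0,0]
  ]
}}

```text
t: 10.85
tool_pos: [0.4977, -0.0833, 0.0724]
eef_rot: [3.14, 1.481, 2.831]
ft_force: [2.5, -3.0, -0.5]
width: 0.028
```

>>> {"method": "drive_tool", "body": {
  "targets": [
    [0.0001,0,0.001,0.0026,0.0081,0],
    [0.0001,0,0.001,0.0026,0.0081,0],
    [0.0001,0,0.001,0.0026,0.0081,0],
    [0,0,0,0,0,0],
    [0,0,0,0,0,0]
  ]
}}

```text
t: 11.27
tool_pos: [0.4976, -0.0831, 0.0753]
eef_rot: [3.14, 1.454, 2.83]
ft_force: [2.9, -2.2, -0.6]
width: 0.0276
```

>>> {"method": "drive_tool", "body": {
  "targets": [
    [0.0004,-0.0001,0.001,0.0026,0.0081,0],
    [0.0002,-0.0001,0.001,0.0026,0.0081,0],
    [0.0002,-0.0001,0.001,0.0026,0.0081,0],
    [0.0002,-0.0001,0.001,0.0026,0.0081,0],
    [0.0002,-0.0001,0.001,0.0026,0.0081,0],
    [0,0,0,0,0,0],
    [0,0,0,0,0,0]
  ]
}}

```text
t: 11.85
tool_pos: [0.4985, -0.0834, 0.0802]
eef_rot: [3.14, 1.411, 2.83]
ft_force: [2.8, -0.5, -0.9]
width: 0.0279
```

>>> {"method": "drive_tool", "body": {
  "targets": [
    [0.0003,-0.0001,0.001,0.0026,0.0081,0],
    [0.0003,-0.0001,0.001,0.0026,0.0081,0],
    [0.0003,-0.0001,0.001,0.0026,0.0081,0],
    [0.0003,-0.0001,0.001,0.0026,0.0081,0],
    [0,0,0,0,0,0],
    [0,0,0,0,0,0]
  ]
}}

```text
t: 12.35
tool_pos: [0.4995, -0.0838, 0.0841]
eef_rot: [3.141, 1.376, 2.831]
ft_force: [-0.8, 1.0, 0.8]
width: 0.028
```

>>> {"method": "drive_tool", "body": {
  "targets": [
    [0.0003,-0.0001,0.001,0.0026,0.0081,0],
    [0.0003,-0.0001,0.001,0.0026,0.0081,0],
    [0.0003,-0.0001,0.001,0.0026,0.0081,0],
    [0.0003,-0.0001,0.001,0.0026,0.0081,0],
    [0.0003,-0.0001,0.001,0.0026,0.0081,0],
    [0.0003,-0.0001,0.001,0.0026,0.0081,0],
    [0,0,0,0,0,0],
    [0,0,0,0,0,0],
    [0,0,0,0,0,0],
    [0,0,0,0,0,0],
    [0,0,0,0,0,0],
    [0,0,0,0,0,0]
  ]
}}

```text
t: 13.35
tool_pos: [0.5014, -0.0846, 0.0903]
eef_rot: [3.141, 1.326, 2.831]
ft_force: [-2.1, 1.4, 1.0]
width: 0.0273
```

Run:
```python
from h import *
s=manip.read_state(); print(s['tool_pos'],s['ft_force'],s['wrist_torque'],s['width'],s['joint_vel'].round(4)); snap('side','s8.png'); snap('scene','c8.png')
b=cv2.imread('pics/c8.png')[215:325,270:405]; cv2.imwrite('pics/c8c.png',cv2.resize(b,None,fx=5,fy=5,interpolation=cv2.INTER_CUBIC))
a=cv2.imread('pics/s8.png')[220:340,220:360]; cv2.imwrite('pics/s8c.png',cv2.resize(a,None,fx=5,fy=5,interpolation=cv2.INTER_CUBIC))
```

```text
[ 0.50139962 -0.08456215  0.09030818] [-2.058317    1.37030123  1.0302098 ] [0.29490417 0.40371993 0.02843635] 0.027291720882492293 [-0.0001 -0.0016 -0.0007 -0.0002  0.0015 -0.0008]
```

View pics/c8c.png

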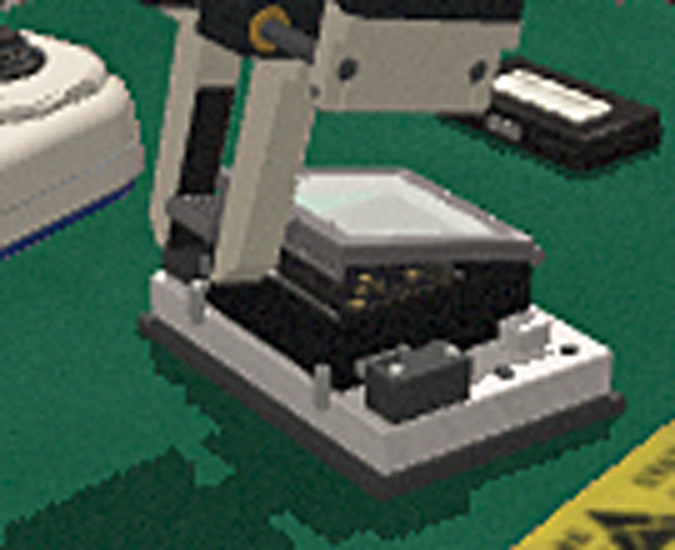

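View pics/s8c.png

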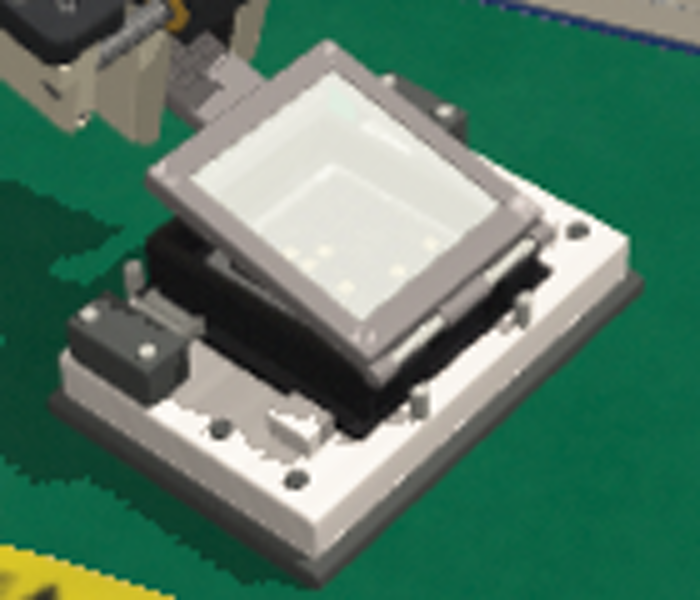

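```bash
python3 -c "
from cell import manip
print(manip.finish_job()); s=manip.read_state(); print(s['t'],s['tool_pos'],s['ft_force'],s['width'])"
```

```text
the job is handed in; nothing more can be done
None
the job is handed in; nothing more can be done
```

I pressed the case into the nest, broke the lid seal, and handed the job in at about 13.4 s with the gripper still holding the lid open. No verdict was reported.

- **Press:** I pushed on the front frame with shut fingers until the force rose at a fingertip height of 57.5 mm, against 58 mm expected when seated. The last reading was 17 N, right at the limit, with 9 N sideways, and I backed off straight away. I saw no clear 12 N peak at the snap. The pictures show the front dropping about 14 mm and staying down after I lifted off, with the case level to within measuring error.
- **Lid:** I pinched the tongue at 27.6 mm wide with 25 N and pulled it up in 1 mm steps, turning with the lid. The pull peaked at about 7.6 N, then the seal let go with no jump.
- **Last checks:** The lid is open by about 0.245 rad, from a tool tilt of 0.245 rad and a rise of about 29 mm at the tongue, so its front edge is up about 23 mm. The arm was at rest and the remaining force on the tool was under 3 N. The case looked seated in both camera views, and the arm did not go near the bystanders.
- **Disagreements:** Single-view positions of the nest from the scene camera were about 10 mm off those from the side camera. I relied on the side and wrist cameras, which agreed to within a few millimetres.

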